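# Hook two sign panels over the cleat of a sloping rack by feel

### The job

Hang both sign panels side by side on the sloping board, raised edge uphill, each hooked over the aluminium cleat by the strip under its upper half. That strip sits at a different place under each panel and cannot be seen, and the board grips: lay each panel down with the cleat below its strip, slide it gently down the slope until you feel the strip bear on the cleat, and let go with the panel lying flush and square and wholly on the cleat. Do not ram them, and leave the other things where they are.

Things in the scene. Friction and masses are not known exactly. Their poses are not given: they have to be found in the camera images.
- panel_a_rib (a point): Panel 130 (x) x 76 (y) mm, 0.2-0.4 kg, face up: plate 9-14 mm over its support, on a 6 mm lip under each 76 mm end. A raised 3 mm edge on the face marks its +x end. Unseen under the +x half a strip 6 mm thick, 7.5 mm deep lies across; its -x face is 18-42 mm from the middle. Grip the rubber rib 80 (x) x 24 (y), 14-38 mm high, centred. Point: rib centre, 26 mm over the support. z out of the face.
- panel_b_rib (a point): The second panel, the same but for the place of its strip, which differs; point and axes likewise.
- cleat_mid (a point): Cleat: bar 12 (x) x 300 (y) x 7 (z) mm fixed across the board, its place varies; 11 mm bolt heads on it at y = +-140. Point: its middle at the board's surface; x up the slope, y along it, z out of the board. Panel hooked, its x up: strip on the cleat's upper long face, rib centre at z = 26, x = -36 to -12 mm by its strip. Laid with rib centre at x = 0 to +8 mm the strip is still above the cleat.
- board_mid (a point): Middle of the top surface of the fixed plywood board, 69 mm over the table; 230 (up the slope) x 320 x 12 mm, on a low steel frame. It rises at 25 degrees towards this frame's x (frame level, not tilted; y across). Friction holds a panel where it is laid, so it does not slide to the cleat by itself.
- tape_measure: Yellow tape measure 43x73x62 mm, standing by the near edge; bystander. Origin under its centre.
- stud_tin: Open tin of studs, 64 mm across, 46 mm high, beyond the panels; bystander. Origin under its centre.
- letter_el: Channel letter side wall bent from metal strip in an L outline, 151x111x40 mm, at the back; bystander. Origin under its centre.

How it is judged:
At the end, for the whole second after the job is handed in: Both panels at rest, flush on the board (0.05 rad, rib centre 23.5 to 28.5 mm over it), square to the cleat (0.06 rad), rib centre 8 to 41 mm downhill of the cleat and within 88 mm of its middle along it, hook strip against the cleat's upper face (gap under 2 mm) (x of strip_a in the frame of cleat_mid between 0.0075 and 0.011 m and x of panel_a_rib in the frame of cleat_mid between -0.041 and -0.008 m and y of panel_a_rib in the frame of cleat_mid between -0.088 and 0.088 m and z of panel_a_rib in the frame of cleat_mid between 0.0235 and 0.0285 m and angle between the z axis of each of panel_a_rib, panel_b_rib and the z axis of cleat_mid, either way round below 0.05 rad and angle between the x axis of each of panel_a_rib, panel_b_rib and the x axis of cleat_mid, either way round below 0.06 rad and linear speed of each of panel_a, panel_b below 0.01 m/s and x of strip_b in the frame of cleat_mid between 0.0075 and 0.011 m and x of panel_b_rib in the frame of cleat_mid between -0.041 and -0.008 m and y of panel_b_rib in the frame of cleat_mid between -0.088 and 0.088 m and z of panel_b_rib in the frame of cleat_mid between 0.0235 and 0.0285 m); the robot touches nothing.
It fails at once if a panel is rammed against the cleat (more than 30 N) (contact force between any of panel_a, panel_b and cleat above 30 N).
It fails at once if a bystander (tape measure, stud tin, L letter) is moved more than 30 mm (distance of any of tape_measure, stud_tin, letter_el from where it was at the start of the episode above 0.03 m).
It also fails if it takes over 67 s, if anything falls off the work surface, if the arm or the gripper's body presses on something with over 40 N, if the wrist force passes 120 N, or if a joint passes its speed limit or range.

### The arm

A 7-joint arm with a two-finger parallel gripper is mounted at the origin on a cart in front of the work surface, level with it; the furniture and walls round the work are solid. World frame = base frame: x ahead of the robot, y to its left, z up, the work surface at z = 0. Lengths are in m, angles in rad, forces in N, time in s.
With the tool pointing down it reaches from about 0.35 to 0.9 m from the base axis. Payload 8.1 kg.
Tool frame: the origin (TCP) lies midway between the tips of the shut fingers; the grasp point (between the pads) lies arm.grasp_offset behind it (arm.grasp_offset is the distance from the TCP to the grasp point, in m); z points along the fingers, y is the line along which they close (so a half turn about z gives the same grasp; the last joint's range is limited). The gripper opens to 92 mm and grips with 3 to 60 N. Pads are 19 mm wide; open, the fingers measure 130 mm over their backs; the gripper's body (75 mm by 190 mm) begins 47 mm behind the grasp point.
Start: joints at [1.076, 0.434, 0.025, 1.573, -0.012, 1.134, -0.075], TCP at [0.239, -0.578, 0.227] pointing down, gripper open.
Joint ranges: [-2.62, 2.62], [-0.44, 2.09], [-1.27, 1.32], [0.08, 2.57], [-1.32, 4.46], [0.12, 2], [-2.74, 2.74]. Speed limits (rad/s): [2.22, 2.22, 3.01, 3.01, 3.14, 3.14, 3.14].

### API

Orientations are given as a rotation vector (axis times angle).
In Python, from cell import observe, imaging, arm gives the robot as it stands.
- The arm moves only by the tool apply_moves, never from a script. Its argument "commands" is a list of rows, each a list of 5 numbers: the opening in per cent of the stroke, from 0 (shut) to 100 (fully open), then the shift along the world's x, y, z in units of 0.06 m (1.0 is 0.06 m), then the turn about the world's z in units of 0.5 rad (1.0 is 0.5 rad). A call has 1 to 12 rows; each row shifts and turns the commanded pose from where the row before left it; what a row does not reach is not made up. A row lasts 1/8 s, in which the tool goes at most 62.5 mm and 10.7 degrees, less where a joint would pass 70% of its speed; a pose out of reach is approached as far as the arm can. A call with a number of a shift or a turn outside -1 to 1 is refused whole. A call with a gripper value outside its range is refused whole. The fingers move at their own pace and stop on an object; "newtons" is the grip in N (left out, the last holds). Time passes only in rows, so rows that do not move let the fingers close. It gives the time, the measured TCP pose, the force, the opening and the grip force at its end, in the units of the state.
- observe(): the state, without advancing time (a new reading comes with each control period).
- imaging.get_image(name): name is "side" or "top" or "wrist"; returns (picture, depth): 480x640x3 uint8, red, green, blue; 480x640 float32, m along the optical axis (not along the pixel's ray), 0 where there is no reading.
- imaging.camera_params(name): a dict with "camera_matrix" (3x3 intrinsics, pixels), "origin" and "rotation" of the camera in the world; the wrist camera has in their place "tool_from_camera" (4x4, takes a point from camera to tool coordinates, whose origin is the TCP and whose axes are the flange's). Camera axes: x right, y up, looking along -z (the intrinsics and any distortion apply to the point x, -y, -z); pixel columns grow to the right and rows downward; lengths in m; the calibration is good to about 2 mm. A picture is of the moment at which its call begins: read the wrist's pose just before it. camera_params takes no time and is no camera call.
- arm.sign_off(): hands the job in; it is judged then, once.
The state is a dict: "clock": time; "joints": joint angles; "dq": joint speeds; "joint_efforts": joint torques, N m; "position": TCP position; "ee_rot": TCP orientation; "force": force on the tool from outside, world axes, zero at the start; "ft_torque": the same for the moment, N m; "width": opening from 0.0 (shut) to 1.0 (fully open); "gripper_force": force on a finger pad.
Only numpy, scipy, OpenCV 4.12 (cv2) and the standard library are available. Lean on these libraries where they do the work, as an engineer would, in place of code of your own. Each camera call takes 0.05 s, during which the arm holds its last target. There are 200 camera calls.

## Working session

There is one attempt and no reset: what is moved stays moved. The work goes in short steps, Python scripts to look and compute and a tool call to move; the robot and the scene stay as the last step left them, time stands still between calls to the robot, and variables do not carry over. Pictures are saved under pics/ and viewed, at most 10 in all, crops included, and the job is handed in when it is done.

Besides the shell and the picture viewer there is one more tool, called after "Emit:" in YAML: its name, and indented under it one key for each argument. apply_moves: Moves the arm, as the interface text tells. Its arguments: {"type":"object","properties":{"commands":{"type":"array"},"newtons":{"type":"number"}},"required":["commands"]}

```bash
ls; mkdir -p pics; python3 - <<'E'
from cell import observe, imaging, arm
import cv2, numpy as np
s=observe(); print(s, arm.grasp_offset)
for n in ("top","side"):
    p,d=imaging.get_image(n); cv2.imwrite(f"pics/{n}0.png",p[:,:,::-1]); np.save(f"pics/{n}0.npy",d)
    print(n,imaging.camera_params(n))
print(imaging.camera_params("wrist"))
E
```

```text
pics
{'clock': 0.0, 'joints': array([ 1.07638821,  0.43526227,  0.02499542,  1.57406541, -0.01161178,
        1.1339307 , -0.07511509]), 'dq': array([ 9.84735425e-05, -1.66240299e-05, -3.81013329e-04,  2.98581196e-04,
       -1.53446695e-03,  4.53932579e-04,  3.33465298e-04]), 'joint_efforts': array([-6.44169504e-04, -6.67849374e+01,  9.84781981e-01, -3.14465439e+01,
       -6.04124274e-02,  4.27184394e-02,  1.36300810e-04]), 'position': array([ 0.23842376, -0.57722567,  0.22593304]), 'ee_rot': array([-3.08010379e+00, -6.11068508e-01,  6.76200073e-04]), 'force': array([-0.35470994,  0.51074745,  0.13104171]), 'ft_torque': array([ 0.00981018, -0.06097711, -0.00230392]), 'gripper_force': 0.0, 'width': 0.9986711506072686} 0.0188
top {'camera_matrix': array([[539.68017413,   0.        , 316.49403893],
       [  0.        , 539.68017413, 239.95331443],
       [  0.        ,   0.        ,   1.        ]]), 'origin': array([0.50620488, 0.09059154, 1.29815333]), 'rotation': array([ 0.04453767, -0.03045169, -1.56153494])}
side {'camera_matrix': array([[506.59910875,   0.        , 323.54469507],
       [  0.        , 506.59910875, 242.88834001],
       [  0.        ,   0.        ,   1.        ]]), 'origin': array([ 0.56239823, -0.75092825,  0.81107564]), 'rotation': array([ 0.8590802 , -0.00705244, -0.01943136])}
{'camera_matrix': array([[389.86111437,   0.        , 311.40432824],
       [  0.        , 389.86111437, 243.35097664],
       [  0.        ,   0.        ,   1.        ]]), 'tool_from_camera': array([[ 1.22007479e-03,  9.68436701e-01,  2.49256632e-01,
         6.81860513e-02],
       [ 9.99999128e-01, -1.30758701e-03,  1.85517746e-04,
        -7.36922746e-04],
       [ 5.05586928e-04,  2.49256188e-01, -9.68437451e-01,
        -1.57969994e-01],
       [ 0.00000000e+00,  0.00000000e+00,  0.00000000e+00,
         1.00000000e+00]])}
```

View pics/top0.png

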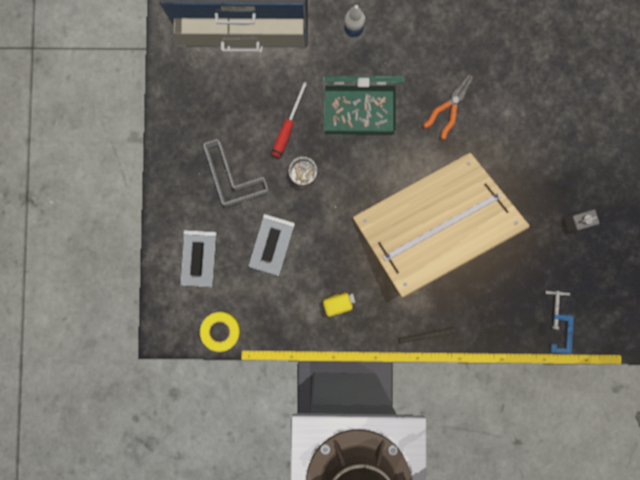

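View pics/side0.png

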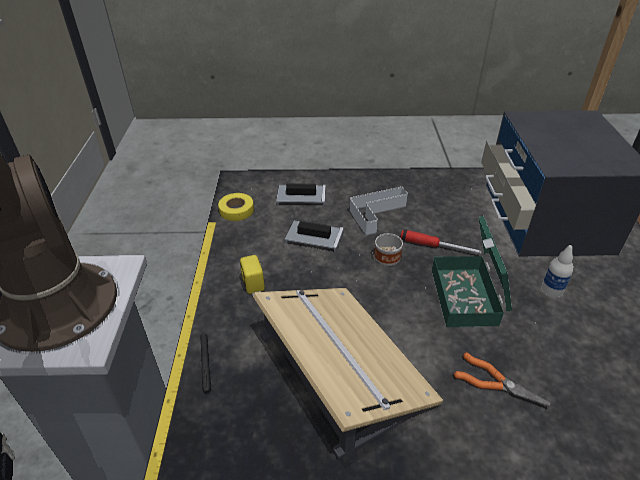

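Top view: the panels are centred near (198,259) and (271,245), with their raised ends at the top of the picture. The board corners are about (354,220), (470,154), (528,226) and (403,296), and the cleat runs from (388,258) to (498,197). The side view agrees with this layout. Next I'll get metric positions from the depth.

```bash
cat > h.py <<'E'
from cell import observe, imaging, arm
import cv2, numpy as np
from scipy.spatial.transform import Rotation as R
def cam(n, s=None):
    p=imaging.camera_params(n); K=p["camera_matrix"]
    if n=="wrist":
        T=np.eye(4); T[:3,:3]=R.from_rotvec(s["ee_rot"]).as_matrix(); T[:3,3]=s["position"]
        T=T@p["tool_from_camera"]; return K,T[:3,:3],T[:3,3]
    return K,R.from_rotvec(p["rotation"]).as_matrix(),p["origin"]
def cloud(d,c):
    K,Rm,o=c; v,u=np.mgrid[:480,:640]
    P=np.stack([(u-K[0,2])/K[0,0]*d,-(v-K[1,2])/K[1,1]*d,-d],-1)
    return P@Rm.T+o
def pix(P,c):
    K,Rm,o=c; q=(np.asarray(P)-o)@Rm; return np.stack([K[0,2]+K[0,0]*q[...,0]/-q[...,2],K[1,2]+K[1,1]*q[...,1]/q[...,2]],-1)
def hit(uv,c,n,d0):  # ray with plane n.x=d0
    K,Rm,o=c; r=Rm@np.array([(uv[0]-K[0,2])/K[0,0],-(uv[1]-K[1,2])/K[1,1],-1]); return o+r*(d0-n@o)/(n@r)
E
python3 - <<'E'
from h import *
d=np.load("pics/top0.npy"); c=cam("top"); W=cloud(d,c)
tab=W[300:340,500:540]; print("table z",np.median(tab[...,2]))
m=np.zeros((480,640),np.uint8); cv2.fillPoly(m,[np.array([[362,222],[468,162],[515,222],[405,286]])],1)
cv2.line(m,(380,262),(506,193),0,14)
P=W[m>0]; P=P[P[:,2]>.005]; cc=P.mean(0); n=np.linalg.svd(P-cc,full_matrices=False)[2][2]; n*=np.sign(n[2])
print("board n",n,np.degrees(np.arccos(n[2])),"cen",cc,"upyaw",np.arctan2(-n[1],-n[0]))
for uv in [(354,220),(470,154),(528,226),(403,296)]: print("corner",hit(uv,c,n,n@cc))
for uv in [(388,258),(498,197)]: print("cleat",hit(uv,c,n,n@cc+.007))
for name,(x0,y0,x1,y1) in dict(L=(178,226,220,292),Rr=(244,210,300,280)).items():
    Q=W[y0:y1,x0:x1].reshape(-1,3); 
    rib=Q[(Q[:,2]>.027)&(Q[:,2]<.06)]; al=Q[(Q[:,2]>.006)&(Q[:,2]<.06)]
    for k,X in(("rib",rib),("all",al)):
        X=X[:,:2].astype(np.float32); (ce,sz,a)=cv2.minAreaRect(X); b=cv2.boxPoints((ce,sz,a))
        e=max((b[1]-b[0],b[2]-b[1]),key=np.linalg.norm); e=e*np.sign(e[0]); print(name,k,len(X),ce,sz,"yaw",np.arctan2(e[1],e[0]), X.mean(0))
for nme,(u,v) in dict(tape=(338,304),tin=(302,171)).items(): print(nme,W[v,u])
E
```

```text
table z -0.00025827703651537526
board n [0.87992467 0.40798624 0.24347443] 75.9083045894252 cen [ 0.60852641 -0.16938592  0.07531895] upyaw -2.7074369723062843
corner [ 0.64537561 -0.00726695 -0.32951545]
corner [ 0.89410307 -0.41663929 -0.54244599]
corner [ 0.57913653 -0.27099125  0.35179338]
corner [ 0.4579765  -0.0438494   0.40905178]
cleat [ 0.52320424 -0.04452085  0.20319216]
cleat [ 0.65907345 -0.29233505  0.12741462]
L rib 375 (0.5221865773200989, 0.38471081852912903) (0.02549428679049015, 0.07976813614368439) yaw -0.060473822 [0.5225037  0.38378215]
L all 1743 (0.5231705904006958, 0.3822871446609497) (0.08428481221199036, 0.13232703506946564) yaw -0.07613615 [0.5222032  0.38325483]
Rr rib 358 (0.5564384460449219, 0.21049924194812775) (0.02491280809044838, 0.07912834733724594) yaw -0.27690214 [0.55634767 0.21021232]
Rr all 1743 (0.5565180778503418, 0.2104140818119049) (0.1312962770462036, 0.16294290125370026) yaw -0.014126594 [0.5565272  0.20984969]
tape [0.41972199 0.05167779 0.06431119]
tin [0.7342857  0.138986   0.00545679]
```

```bash
python3 - <<'E'
from h import *
d=np.load("pics/top0.npy"); c=cam("top"); W=cloud(d,c)
m=np.zeros((480,640),np.uint8); cv2.fillPoly(m,[np.array([[364,222],[466,164],[512,222],[408,284]])],1)
cv2.line(m,(380,262),(506,193),0,16)
P=W[m>0]; A=np.c_[P[:,:2],np.ones(len(P))]; k=np.ones(len(P),bool)
P0=P
for i in range(8):
    s=np.linalg.lstsq(A[k],P[k,2],rcond=None)[0]; r=P[:,2]-A@s; k=abs(r)<max(.003,2*r[k].std() if i<5 else .003)
n=np.array([-s[0],-s[1],1]); n/=np.linalg.norm(n); cc=P[k].mean(0); n0=n@cc
print(k.sum(),len(P),"tilt",np.degrees(np.arccos(n[2])),"upyaw",np.arctan2(-n[1],-n[0]),"n",n,n0)
C=[hit(uv,c,n,n0) for uv in [(354,220),(470,154),(528,226),(403,296)]]
print(np.array(C),np.mean(C,0))
E=[hit(uv,c,n,n0+.007) for uv in [(388,258),(498,197)]]
print("cleat",np.array(E),np.mean(E,0)-.007*n,np.linalg.norm(E[1]-E[0]))
E
```

```text
5425 6988 tilt 25.0823218539634 upyaw -2.6293721129740217 n [0.3695134  0.20776913 0.90569964] 0.25255563632493966
[[ 0.61509041  0.01402822  0.02468463]
 [ 0.77504169 -0.26094998  0.02250713]
 [ 0.59716281 -0.36036246  0.11788474]
 [ 0.44221947 -0.08777354  0.11856718]] [ 0.60737859 -0.17376444  0.07091092]
cleat [[ 0.52502505 -0.05899283  0.08591009]
 [ 0.66452582 -0.30599289  0.08565789]] [ 0.59218884 -0.18394725  0.07944409] 0.2836715608764033
```

Emit:
apply_moves:
  commands:
    - [100, 0.33, 0.82, 0, 0.31]
    - [100, 0.33, 0.82, 0, 0.31]
    - [100, 0.33, 0.82, 0, 0.31]
    - [100, 0.33, 0.82, 0, 0.31]
    - [100, 0.33, 0.82, 0, 0.31]
    - [100, 0.33, 0.82, 0, 0.31]
    - [100, 0.33, 0.82, 0, 0.31]
    - [100, 0.33, 0.82, 0, 0.31]
    - [100, 0.33, 0.82, 0, 0.31]
    - [100, 0.33, 0.82, 0, 0.31]
    - [100, 0.33, 0.82, 0, 0.31]
    - [100, 0.33, 0.82, 0, 0.31]

```text
clock: 1.6
position: [0.4765, 0.0142, 0.2267]
ee_rot: [1.346, 2.839, -0.0]
force: [1.2, -1.3, -0.0]
width: 0.995
gripper_force: 0.0
```

Emit:
apply_moves:
  commands:
    - [100, 0.33, 0.82, 0, 0.31]
    - [100, 0.33, 0.82, 0, 0.31]
    - [100, 0.33, 0.82, 0, 0.31]
    - [100, 0.33, 0.8, 0, 0.29]
    - [100, 0, 0, 0, 0]

```text
clock: 2.22
position: [0.5551, 0.2129, 0.2261]
ee_rot: [-0.427, -3.111, -0.005]
force: [0.2, -0.9, 0.1]
width: 1.0
gripper_force: 0.0
```

```bash
python3 - <<'E'
from h import *
s=observe(); c=cam("wrist",s); p,d=imaging.get_image("wrist"); cv2.imwrite("pics/w1.png",p[:,:,::-1])
W=cloud(d,c); print(s["position"],s["ee_rot"],s["joints"])
ok=(d>.05)&(W[...,0]>.47)&(W[...,0]<.64)&(W[...,1]>.13)&(W[...,1]<.29)
for lo,hi in((.024,.045),(.007,.045)):
    X=W[ok&(W[...,2]>lo)&(W[...,2]<hi)]; ce,sz,a=cv2.minAreaRect(X[:,:2].astype(np.float32)); b=cv2.boxPoints((ce,sz,a))
    e=max((b[1]-b[0],b[2]-b[1]),key=np.linalg.norm); print(len(X),ce,sz,np.arctan2(*(e*np.sign(e[0]))[::-1]),"ztop",np.percentile(X[:,2],[5,50,98]))
E
```

```text
[0.55512841 0.21287354 0.22609532] [-0.42716419 -3.11065795 -0.00451018] [ 0.06961147  0.50019394 -0.77268842  1.60421868  0.36570783  1.18783039
  0.51795582]
2321 (0.5565974116325378, 0.21338790655136108) (0.02383473701775074, 0.07944241911172867) -0.2769911 ztop [0.03636274 0.03789439 0.03941527]
10527 (0.5568031668663025, 0.21318505704402924) (0.07611215859651566, 0.12952950596809387) -0.27752176 ztop [0.01284412 0.01438979 0.03890499]
```

View pics/w1.png

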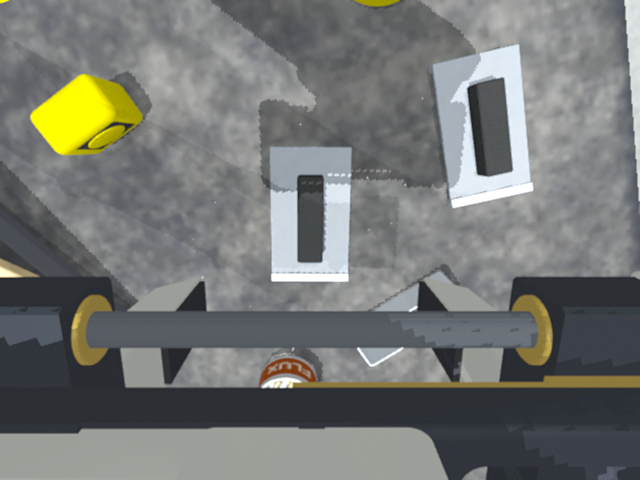

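Emit:
apply_moves:
  commands:
    - [100, 0.02, 0, -0.8, -0.01]
    - [60, 0, 0, -0.8, 0]
    - [60, 0, 0, -0.8, 0]
    - [60, 0, 0, -0.6, 0]
    - [60, 0, 0, -0.43, 0]
    - [60, 0, 0, 0, 0]
    - [0, 0, 0, 0, 0]
    - [0, 0, 0, 0, 0]
    - [0, 0, 0, 0, 0]
    - [0, 0, 0, 0, 0]
    - [0, 0, 0, 0, 0]
  newtons: 20

```text
clock: 3.65
position: [0.5573, 0.2091, 0.0219]
ee_rot: [0.445, 3.108, 0.002]
force: [0.0, 1.3, 6.5]
width: 0.256
gripper_force: 20.0
```

Emit:
apply_moves:
  commands:
    - [0, 0, 0, 0.4, 0]
    - [0, 0, 0, 0.8, 0]
    - [0, 0, 0, 0.8, -0.2]
    - [0, 0.08, -0.3, 0.6, -0.36]
    - [0, 0.08, -0.55, 0, -0.36]
    - [0, 0.08, -0.55, 0, -0.36]
    - [0, 0.08, -0.55, 0, -0.36]
    - [0, 0.08, -0.55, 0, -0.36]
    - [0, 0.08, -0.55, 0, -0.36]
    - [0, 0.08, -0.55, 0, -0.36]
    - [0, 0.08, -0.55, 0, -0.36]
    - [0, 0.08, -0.55, 0, -0.36]

```text
clock: 5.15
position: [0.5992, -0.0748, 0.1765]
ee_rot: [-2.652, -1.683, 0.002]
force: [0.3, 0.2, -2.0]
width: 0.261
gripper_force: 20.0
```

Emit:
apply_moves:
  commands:
    - [0, 0.11, -0.62, 0, -0.31]
    - [0, 0.11, -0.62, 0, -0.31]
    - [0, 0.1, -0.62, 0, -0.31]
    - [0, 0.1, -0.62, 0, -0.31]
    - [0, 0, 0, 0, 0]
    - [0, 0, 0, 0, 0]

```text
clock: 5.9
position: [0.6245, -0.2217, 0.1763]
ee_rot: [-3.036, -0.804, 0.002]
force: [0.1, -0.5, -2.8]
width: 0.256
gripper_force: 20.0
```

```bash
python3 - <<'E'
from h import *
s=observe(); print(s["position"],s["ee_rot"],s["joints"],2*np.arctan2(-s["ee_rot"][1],-s["ee_rot"][0]))
c=cam("wrist",s); p,d=imaging.get_image("wrist"); np.save("pics/w2.npy",d); np.save("pics/w2pose.npy",np.r_[s["position"],s["ee_rot"]]); cv2.imwrite("pics/w2.png",p[:,:,::-1])
E
```

```text
[ 0.62453788 -0.22169691  0.17634355] [-3.03558603e+00 -8.04146708e-01  1.60138730e-03] [ 0.33384472  0.54228399 -0.11316534  1.52412856  0.06536602  1.08041929
 -0.84698146] 0.5179168728587499
```

View pics/w2.png

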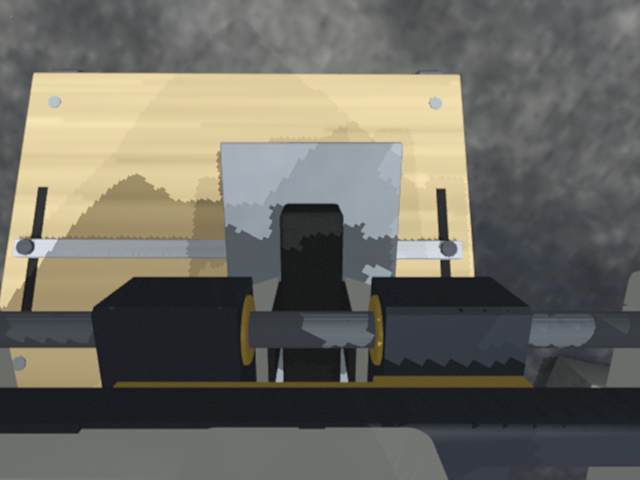

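The panel hangs level in the grip. The cleat centreline runs from (25,247) to (448,248), with a bolt at each end. I'll refine the cleat position from this view.

```bash
python3 - <<'E'
from h import *
q=np.load("pics/w2pose.npy"); s=dict(position=q[:3],ee_rot=q[3:]); c=cam("wrist",s); d=np.load("pics/w2.npy"); W=cloud(d,c)
m=np.zeros((480,640),np.uint8); cv2.rectangle(m,(45,90),(210,225),1,-1); cv2.rectangle(m,(412,110),(432,180),1,-1); cv2.rectangle(m,(60,110),(430,130),1,-1)
P=W[(m>0)&(d>.05)]; k=np.ones(len(P),bool); A=np.c_[P[:,:2],np.ones(len(P))]
for i in range(6): f=np.linalg.lstsq(A[k],P[k,2],rcond=None)[0]; k=abs(P[:,2]-A@f)<.004
n=np.r_[-f[:2],1]; n/=np.linalg.norm(n); n0=n@P[k].mean(0)
print(k.sum(),len(P),"tilt",np.degrees(np.arccos(n[2])),"yaw",np.arctan2(-n[1],-n[0]),n,n0)
E=[hit(uv,c,n,n0+.010) for uv in [(25,246),(448,248)]]; e=E[0]-E[1]; print(E,np.linalg.norm(e),"bolt mid at surface",np.mean(E,0)-.01*n,"xyaw",np.arctan2(e[1],e[0]),np.arctan2(e[1],e[0])-np.pi/2)
p=cv2.imread("pics/w2.png").astype(int); print(p[230:266,150:200].mean((1,2)).round().astype(int))
E
```

```text
28175 28175 tilt 24.980525837298668 yaw -2.6277287505671563 [0.36776956 0.2075848  0.90645138] 0.25260340982100066
[array([ 0.53274408, -0.05599195,  0.08638017]), array([ 0.66990955, -0.29853675,  0.08627353])] 0.27864378099720505 bolt mid at surface [ 0.59764912 -0.17934019  0.07726234] xyaw 2.085481737718364 0.5146854109234673
[130 130 130 131 131 130 126 118 110 116 137 146 147 149 149 148 146 144
 143 143 144 145 146 147 148 150 143 127 130 138 139 139 139 138 138 139]
```

Emit:
apply_moves:
  commands:
    - [0, 0.05, 0.02, -0.4, 0]
    - [0, 0, 0, -0.25, 0]
    - [0, 0, 0, -0.1, 0]
    - [0, 0, 0, -0.07, 0]
    - [0, 0, 0, -0.07, 0]
    - [0, 0, 0, -0.07, 0]

```text
clock: 6.7
position: [0.6298, -0.2207, 0.1207]
ee_rot: [3.036, 0.803, 0.006]
force: [3.2, 4.4, 4.7]
width: 0.258
gripper_force: 20.0
```

Emit:
apply_moves:
  commands:
    - [0, 0, 0, -0.06, 0]
    - [0, 0, 0, -0.06, 0]
    - [0, 0, 0, -0.06, 0]
    - [0, 0, 0, 0, 0]

```text
clock: 7.2
position: [0.632, -0.2193, 0.1104]
ee_rot: [3.036, 0.806, 0.012]
force: [8.4, 4.6, 4.2]
width: 0.256
gripper_force: 20.0
```

Emit:
apply_moves:
  commands:
    - [0, 0, 0, -0.06, 0]
    - [0, 0, 0, -0.06, 0]
    - [0, 0, 0, 0, 0]

```text
clock: 7.58
position: [0.6319, -0.2193, 0.1031]
ee_rot: [3.036, 0.806, 0.011]
force: [8.3, 4.3, 3.2]
width: 0.26
gripper_force: 20.0
```

```bash
python3 - <<'E'
from h import *
s=observe(); print(s["position"],s["force"]); c=cam("wrist",s); p,d=imaging.get_image("wrist"); p2,d2=imaging.get_image("side")
a=cv2.resize(p2[270:450,240:460],(660,540))
cv2.imwrite("pics/s3.png",a[:,:,::-1])
# panel face tilt from wrist
W=cloud(d,c); m=d>.05; P=W[160:215,245:275].reshape(-1,3)
f=np.linalg.lstsq(np.c_[P[:,:2],np.ones(len(P))],P[:,2],rcond=None)[0]; n=np.r_[-f[:2],1]; n/=np.linalg.norm(n)
print(np.degrees(np.arccos(n[2])),np.arctan2(-n[1],-n[0]),P.mean(0), "height over board",P.mean(0)@[.3678,.2076,.9065]-.2526)
E
```

```text
[ 0.63192267 -0.21934454  0.10308921] [8.25398579 4.30387202 3.23077429]
32.723817244651634 -1.3411321359985706 [ 0.66190883 -0.17379263  0.07919013] height over board 0.026556572138796586
```

View pics/s3.png

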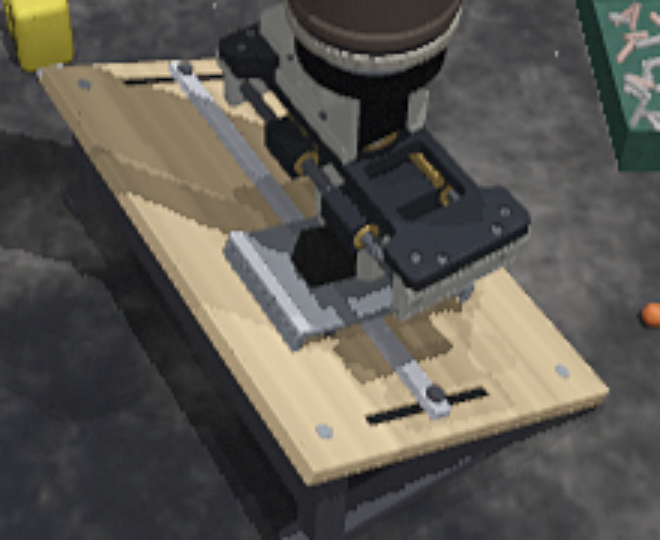

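The panel rests on its uphill edge, white end at about (280,290) in the crop, and straddles the cleat nearly flush. I'll lower it the rest of the way.

Emit:
apply_moves:
  commands:
    - [0, 0, 0, -0.05, 0]
    - [0, 0, 0, -0.04, 0]
    - [0, 0, 0, 0, 0]

```text
clock: 8.05
position: [0.6315, -0.2196, 0.0975]
ee_rot: [3.036, 0.805, 0.01]
force: [7.2, 5.1, 2.8]
width: 0.264
gripper_force: 20.0
```

```bash
cat >> h.py <<'E'
def plane(show=None):
    """panel face under the gripper, seen by the wrist camera: plane by RANSAC-ish fit in box around TCP downhill side"""
    s=observe(); c=cam("wrist",s); p,d=imaging.get_image("wrist"); W=cloud(d,c)
    if show: cv2.imwrite(show,p[:,:,::-1])
    n=np.array([.3678,.2076,.9065]); C=np.array([.596,-.181,.078]); xd=np.array([-.4*2.19*.9065*1.096,-.45,.4226]); 
    h=np.array([-.8715,-.4904,0]); xd=h*.9063+np.array([0,0,.4226]); yd=np.array([.4904,-.8715,0])
    B=np.stack([(W-C)@xd,(W-C)@yd,W@n-.2526],-1); t=(s["position"]-C); tx,ty=t@xd,t@yd
    k=(d>.05)&(B[...,0]<tx-.03)&(B[...,0]>tx-.058)&(abs(abs(B[...,1]-ty)-.025)<.011)&(B[...,2]>.004)&(B[...,2]<.04)
    Q=B[k]; f=np.linalg.lstsq(np.c_[Q[:,:2],np.ones(len(Q))],Q[:,2],rcond=None)[0] if len(Q)>30 else None
    print("tcp in cleat",tx,ty,s["position"]@n-.2526,"F",s["force"],"N",len(Q),"slope x,y",f,"face height",np.median(Q[:,2]))
    return B,p,d
E
python3 - <<'E'
from h import *
plane()
E
```

```text
tcp in cleat -0.00264949813041939 0.051028956641010044 0.022478461950107165 F [7.24822731 5.07090418 2.81084023] N 5284 slope x,y [-0.01829503  0.00024428  0.01516914] face height 0.016036933252481095
```

Emit:
apply_moves:
  commands:
    - [0, 0, 0, -0.02, 0]
    - [0, 0.026, 0.015, -0.014, 0]
    - [0, 0.026, 0.015, -0.014, 0]
    - [0, 0.026, 0.015, -0.014, 0]
    - [0, 0.026, 0.015, -0.014, 0]
    - [0, 0, 0, 0, 0]
  newtons: 10

```text
clock: 8.85
position: [0.636, -0.2187, 0.0941]
ee_rot: [3.035, 0.801, 0.006]
force: [-1.2, 0.3, 14.5]
width: 0.259
gripper_force: 10.0
```

```bash
python3 - <<'E'
from h import *
plane()
E
```

```text
tcp in cleat -0.008050479671283533 0.05248200026547375 0.021267231717704116 F [-1.21798906  0.31467024 14.47943933] N 5231 slope x,y [0.00231605 0.00073507 0.01410017] face height 0.014017544939512128
```

Emit:
apply_moves:
  commands:
    - [0, 0, 0, 0.04, 0]
    - [0, 0.026, 0.015, -0.014, 0]
    - [0, 0.026, 0.015, -0.014, 0]
    - [0, 0.026, 0.015, -0.014, 0]
    - [0, 0.026, 0.015, -0.014, 0]
    - [0, 0, 0, 0, 0]

```text
clock: 9.65
position: [0.6412, -0.2146, 0.0911]
ee_rot: [3.036, 0.802, 0.002]
force: [-0.3, -0.5, 6.8]
width: 0.26
gripper_force: 10.0
```

```bash
cat >> h.py <<'E'
def edge(B,d,y0):
    k=(d>.05)&(abs(abs(B[...,1]-y0)-.025)<.011)&(B[...,2]>.008)&(B[...,2]<.03)&(B[...,0]<0)
    x=B[k]; r=[np.percentile(x[abs(x[:,1]-y)<.004][:,0],1) for y in(y0-.03,y0-.02,y0+.02,y0+.03)]
    print("lower edge x+65:",np.round(np.array(r)*1000+65,1))
E
python3 - <<'E'
from h import *
B,p,d=plane(); edge(B,d,.051)
E
```

```text
tcp in cleat -0.015175868057337494 0.05144226559860295 0.021289011853060535 F [-0.27170803 -0.45542256  6.84210042] N 5234 slope x,y [0.00122546 0.00041365 0.01406325] face height 0.014006356921155816
lower edge x+65: [-15.9 -16.1 -15.6 -15.9]
```

Emit:
apply_moves:
  commands:
    - [0, 0.026, 0.015, -0.013, 0]
    - [0, 0.026, 0.015, -0.013, 0]
    - [0, 0.026, 0.015, -0.013, 0]
    - [0, 0, 0, 0, 0]

```text
clock: 10.2
position: [0.6457, -0.2119, 0.0887]
ee_rot: [3.036, 0.802, 0.001]
force: [-0.6, -0.4, 5.1]
width: 0.263
gripper_force: 10.0
```

```bash
python3 - <<'E'
from h import *
B,p,d=plane(); edge(B,d,.051)
E
```

```text
tcp in cleat -0.02106468115554128 0.0512865527861055 0.021301782380639733 F [-0.63824643 -0.35511498  5.12243749] N 5243 slope x,y [0.00031668 0.00027645 0.01402962] face height 0.014022769791482592
lower edge x+65: [-21.9 -22.  -21.5 -21.7]
```

Emit:
apply_moves:
  commands:
    - [0, 0.026, 0.015, -0.013, 0]
    - [0, 0.026, 0.015, -0.013, 0]
    - [0, 0.026, 0.015, -0.013, 0]
    - [0, 0, 0, 0, 0]

```text
clock: 10.75
position: [0.6503, -0.2091, 0.0862]
ee_rot: [3.036, 0.802, 0.001]
force: [0.6, -1.2, 5.2]
width: 0.26
gripper_force: 10.0
```

```bash
python3 - <<'E'
from h import *
B,p,d=plane(); edge(B,d,.051)
E
```

```text
tcp in cleat -0.026983366370563245 0.051117689948325065 0.02129074767622685 F [ 0.61946634 -1.18837037  5.23532794] N 5234 slope x,y [0.00120635 0.00056235 0.01407746] face height 0.014017476227187464
lower edge x+65: [-27.8 -27.8 -27.5 -27.6]
```

Emit:
apply_moves:
  commands:
    - [0, 0.026, 0.015, -0.013, 0]
    - [0, 0.026, 0.015, -0.013, 0]
    - [0, 0, 0, 0, 0]

```text
clock: 11.18
position: [0.6526, -0.2076, 0.0849]
ee_rot: [3.037, 0.802, -0.001]
force: [-2.7, -0.3, 9.8]
width: 0.258
gripper_force: 10.0
```

Emit:
apply_moves:
  commands:
    - [0, 0.026, 0.015, -0.013, 0]
    - [0, 0.026, 0.015, -0.013, 0]
    - [0, 0, 0, 0, 0]

```text
clock: 11.55
position: [0.6537, -0.207, 0.0837]
ee_rot: [3.037, 0.8, -0.007]
force: [-11.3, -1.9, 18.7]
width: 0.261
gripper_force: 10.0
```

```bash
python3 - <<'E'
from h import *
B,p,d=plane(); edge(B,d,.051)
E
```

```text
tcp in cleat -0.031544548257789996 0.05097416786566168 0.02075184569707661 F [-11.28116014  -1.89876349  18.68659088] N 5281 slope x,y [ 0.00131725 -0.00027162  0.01408285] face height 0.013958036545232477
lower edge x+65: [-30.6 -30.5 -30.6 -30.7]
```

The strip bears on the cleat: about 17 N uphill, and the panel has stopped at -30.6 mm while the tool crept on. I'll relax and release.

Emit:
apply_moves:
  commands:
    - [0, -0.03, -0.015, 0.07, 0]
    - [0, 0, 0, 0, 0]

```text
clock: 11.85
position: [0.654, -0.2058, 0.0864]
ee_rot: [-3.037, -0.803, 0.001]
force: [0.1, 0.2, -2.5]
width: 0.259
gripper_force: 10.0
```

```bash
python3 - <<'E'
from h import *
B,p,d=plane(); edge(B,d,.051)
E
```

```text
tcp in cleat -0.031230521483262327 0.05001671050670404 0.02352221784465891 F [ 0.09966008  0.23559201 -2.45805332] N 5289 slope x,y [-0.00512943  0.0005789   0.01652186] face height 0.016947696707665716
lower edge x+65: [-30.3 -30.4 -30.4 -30.6]
```

Emit:
apply_moves:
  commands:
    - [0, 0, 0, -0.03, 0]
    - [0, 0.013, 0.007, -0.03, 0]
    - [0, 0.01, 0.005, 0, 0]
    - [0, 0, 0, 0, 0]

```text
clock: 12.4
position: [0.6539, -0.2061, 0.0841]
ee_rot: [3.038, 0.801, -0.005]
force: [-11.4, -1.0, 15.4]
width: 0.26
gripper_force: 10.0
```

```bash
python3 - <<'E'
from h import *
B,p,d=plane(); edge(B,d,.051)
E
```

```text
tcp in cleat -0.03194091242025986 0.05029646744483547 0.02136399855794363 F [-11.35651489  -0.95265952  15.43460463] N 5233 slope x,y [1.01645931e-02 9.17997788e-05 1.49539811e-02] face height 0.014190437311228155
lower edge x+65: [-30.7 -30.7 -30.8 -30.9]
```

Emit:
apply_moves:
  commands:
    - [0, 0, 0, 0.03, 0]
    - [70, 0, 0, 0, 0]
    - [70, 0, 0, 0.02, 0]
    - [70, 0, 0, 0.2, 0]
    - [70, 0, 0, 0.8, 0]
    - [70, 0, 0, 0.8, 0]
    - [70, 0, 0, 0.4, 0]
    - [70, 0, 0, 0, 0]

```text
clock: 13.45
position: [0.6573, -0.2053, 0.2217]
ee_rot: [3.035, 0.802, 0.008]
force: [0.4, -0.3, -0.5]
width: 0.702
gripper_force: 0.0
```

```bash
python3 - <<'E'
from h import *
B,p,d=plane("pics/w4.png"); edge(B,d,.051)
k=(d>.05)&(B[...,0]<-.055)&(B[...,0]>-.085)&(abs(B[...,1]-.05)<.03)&(B[...,2]>.008); Q=B[k]; print(len(Q),np.linalg.lstsq(np.c_[Q[:,:2],np.ones(len(Q))],Q[:,2],rcond=None)[0],np.median(Q[:,2]))
E
```

```text
tcp in cleat 0.023109404805178178 0.05128589736193443 0.14747160827176398 F [ 0.41964277 -0.27906795 -0.46532963] N 1878 slope x,y [ 0.00419602 -0.00087386  0.01417937] face height 0.014045436579708193
lower edge x+65: [-176.2 -176.3 -176.4 -176.4]
2297 [ 0.51301809 -0.00733944  0.05654568] 0.014352795907537519
```

View pics/w4.png

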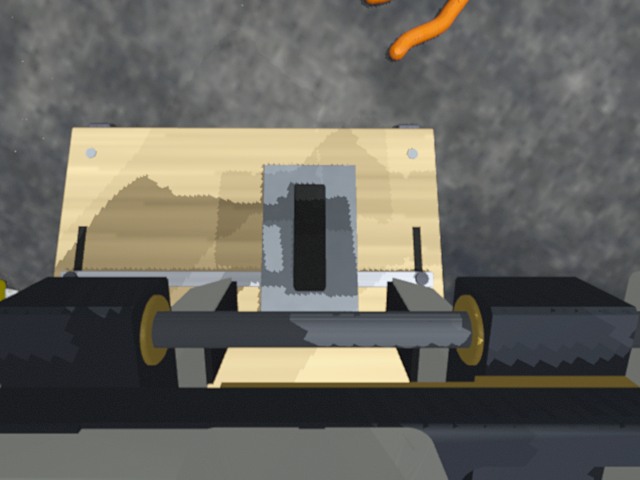

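The first panel lies flush and square on the cleat, its rib at (310,237) in the picture. Now the second panel.

Emit:
apply_moves:
  commands:
    - [70, -0.15, 0.65, 0, 0.34]
    - [70, -0.15, 0.65, 0, 0.34]
    - [70, -0.15, 0.65, 0, 0.34]
    - [70, -0.15, 0.65, 0, 0.34]
    - [70, -0.15, 0.65, 0, 0.34]
    - [70, -0.15, 0.65, 0, 0.34]
    - [70, -0.15, 0.65, 0, 0.34]
    - [70, -0.15, 0.65, 0, 0.34]
    - [70, -0.15, 0.65, 0, 0.34]
    - [70, -0.15, 0.65, 0, 0.34]
    - [70, -0.15, 0.65, 0, 0.34]
    - [70, -0.15, 0.65, 0, 0.34]

```text
clock: 15.0
position: [0.5467, 0.2636, 0.217]
ee_rot: [-0.897, -3.009, 0.002]
force: [0.3, 0.3, 0.7]
width: 0.7
gripper_force: 0.0
```

Emit:
apply_moves:
  commands:
    - [70, -0.15, 0.65, 0, 0.34]
    - [70, -0.15, 0.65, 0, 0.34]
    - [70, -0.15, 0.65, 0, 0.34]
    - [70, 0, 0, 0, 0]
    - [70, 0, 0, 0, 0]

```text
clock: 15.62
position: [0.5206, 0.3789, 0.2171]
ee_rot: [-0.12, -3.138, 0.002]
force: [-0.2, -0.4, 0.2]
width: 0.703
gripper_force: 0.0
```

```bash
python3 - <<'E'
from h import *
s=observe(); c=cam("wrist",s); p,d=imaging.get_image("wrist")
W=cloud(d,c); print(s["position"],s["ee_rot"],s["joints"],2*np.arctan2(s["ee_rot"][1],s["ee_rot"][0]))
ok=(d>.05)&(W[...,0]>.43)&(W[...,0]<.61)&(W[...,1]>.31)&(W[...,1]<.45)
for lo,hi in((.024,.045),(.007,.045)):
    X=W[ok&(W[...,2]>lo)&(W[...,2]<hi)]; ce,sz,a=cv2.minAreaRect(X[:,:2].astype(np.float32)); b=cv2.boxPoints((ce,sz,a))
    e=max((b[1]-b[0],b[2]-b[1]),key=np.linalg.norm); print(len(X),ce,sz,np.arctan2(*(e*np.sign(e[0]))[::-1]),"z",np.percentile(X[:,2],[5,50,98]))
E
```

```text
[0.5206227  0.37886501 0.21707131] [-1.19886291e-01 -3.13810969e+00  2.38480594e-03] [-0.22732629  0.59587426 -0.78300647  1.48603464  0.43174771  1.24030126
  0.42882257] -3.2179622066894407
2424 (0.5220546722412109, 0.38735347986221313) (0.023675667122006416, 0.07997911423444748) -0.06128398 z [0.03642799 0.03790565 0.03939943]
11073 (0.5225906372070312, 0.3876050114631653) (0.076125867664814, 0.1305793821811676) -0.051795635 z [0.01287353 0.01437466 0.03893449]
```

Emit:
apply_moves:
  commands:
    - [70, 0.02, 0.09, -0.8, 0.03]
    - [70, 0, 0, -0.8, 0]
    - [70, 0, 0, -0.8, 0]
    - [70, 0, 0, -0.5, 0]
    - [70, 0, 0, -0.35, 0]
    - [70, 0, 0, 0, 0]
    - [0, 0, 0, 0, 0]
    - [0, 0, 0, 0, 0]
    - [0, 0, 0, 0, 0]
    - [0, 0, 0, 0, 0]
  newtons: 20

```text
clock: 16.92
position: [0.5221, 0.3853, 0.0237]
ee_rot: [0.094, 3.14, 0.001]
force: [0.6, -0.1, -0.1]
width: 0.316
gripper_force: 0.0
```

Emit:
apply_moves:
  commands:
    - [0, 0, 0, -0.03, 0]
    - [0, 0, 0, 0, 0]
    - [0, 0, 0, 0, 0]
    - [0, 0, 0, 0, 0]

```text
clock: 17.42
position: [0.5222, 0.3858, 0.023]
ee_rot: [0.094, 3.139, 0.001]
force: [-1.9, -2.6, 12.5]
width: 0.258
gripper_force: 20.0
```

Emit:
apply_moves:
  commands:
    - [0, 0, 0, 0.4, 0]
    - [0, 0, 0, 0.8, 0]
    - [0, 0, 0, 0.8, -0.2]
    - [0, 0.06, -0.4, 0.6, -0.34]
    - [0, 0.06, -0.57, 0, -0.34]
    - [0, 0.06, -0.57, 0, -0.34]
    - [0, 0.06, -0.57, 0, -0.34]
    - [0, 0.06, -0.57, 0, -0.34]
    - [0, 0.06, -0.57, 0, -0.34]
    - [0, 0.06, -0.57, 0, -0.34]
    - [0, 0.06, -0.57, 0, -0.34]
    - [0, 0.06, -0.57, 0, -0.34]

```text
clock: 18.92
position: [0.5539, 0.0864, 0.1771]
ee_rot: [-2.355, -2.079, 0.001]
force: [-0.3, 0.4, -2.2]
width: 0.261
gripper_force: 20.0
```

Emit:
apply_moves:
  commands:
    - [0, 0.06, -0.62, 0, -0.31]
    - [0, 0.06, -0.62, 0, -0.31]
    - [0, 0.06, -0.62, 0, -0.31]
    - [0, 0.06, -0.62, 0, -0.31]
    - [0, 0.06, -0.62, 0, -0.31]
    - [0, 0.05, -0.6, 0, -0.31]
    - [0, 0, 0, 0, 0]
    - [0, 0, 0, 0, 0]

```text
clock: 19.92
position: [0.575, -0.1336, 0.177]
ee_rot: [-3.034, -0.812, 0.001]
force: [0.6, 0.3, -2.3]
width: 0.258
gripper_force: 20.0
```

Emit:
apply_moves:
  commands:
    - [0, 0, -0.03, -0.4, -0.02]
    - [0, 0, 0, -0.25, 0]
    - [0, 0, 0, -0.1, 0]
    - [0, 0, 0, -0.07, 0]
    - [0, 0, 0, -0.07, 0]
    - [0, 0, 0, -0.07, 0]
    - [0, 0, 0, -0.06, 0]
    - [0, 0, 0, -0.06, 0]
    - [0, 0, 0, 0, 0]

```text
clock: 21.05
position: [0.5791, -0.1341, 0.1144]
ee_rot: [3.038, 0.798, 0.012]
force: [7.6, 7.0, 3.9]
width: 0.26
gripper_force: 20.0
```

Emit:
apply_moves:
  commands:
    - [0, 0, 0, -0.06, 0]
    - [0, 0, 0, -0.06, 0]
    - [0, 0, 0, 0, 0]

```text
clock: 21.42
position: [0.5792, -0.1344, 0.1072]
ee_rot: [3.038, 0.798, 0.012]
force: [7.7, 5.4, 1.9]
width: 0.264
gripper_force: 20.0
```

```bash
python3 - <<'E'
from h import *
B,p,d=plane(); edge(B,d,-.05)
E
```

```text
tcp in cleat 0.004927495618708907 -0.04885584389390035 0.029646057857236174 F [7.6642182  5.39797931 1.9066422 ] N 5647 slope x,y [-0.11608785 -0.00025659  0.02182718] face height 0.026380097363014166
lower edge x+65: [3.9 4.1 4.4 4.3]
```

Emit:
apply_moves:
  commands:
    - [0, 0, 0, -0.06, 0]
    - [0, 0, 0, -0.06, 0]
    - [0, 0, 0, -0.03, 0]
    - [0, 0, 0, 0, 0]

```text
clock: 21.98
position: [0.5791, -0.1345, 0.0992]
ee_rot: [3.038, 0.797, 0.012]
force: [3.6, 6.2, 12.8]
width: 0.257
gripper_force: 20.0
```

```bash
python3 - <<'E'
from h import *
B,p,d=plane(); edge(B,d,-.05)
E
```

```text
tcp in cleat 0.0016425367424527152 -0.04882474702104409 0.02240263471667281 F [ 3.59797481  6.23375691 12.84734147] N 5161 slope x,y [9.65613621e-04 1.53599967e-05 1.40824282e-02] face height 0.014036102512508086
lower edge x+65: [2.2 2.1 2.1 2.1]
```

Flush at x = +2 mm. Now I'll slide it down with a lighter grip.

Emit:
apply_moves:
  commands:
    - [0, 0, 0, 0.02, 0]
    - [0, 0.026, 0.015, -0.014, 0]
    - [0, 0.026, 0.015, -0.014, 0]
    - [0, 0.026, 0.015, -0.014, 0]
    - [0, 0.026, 0.015, -0.014, 0]
    - [0, 0, 0, 0, 0]
  newtons: 10

```text
clock: 22.78
position: [0.5837, -0.1334, 0.097]
ee_rot: [3.037, 0.794, 0.007]
force: [-2.0, -0.1, 17.3]
width: 0.265
gripper_force: 10.0
```

```bash
python3 - <<'E'
from h import *
B,p,d=plane(); edge(B,d,-.05)
E
```

```text
tcp in cleat -0.0033748296541422766 -0.0475037845108351 0.022335130876306397 F [-1.95808654 -0.11066846 17.30812842] N 5191 slope x,y [0.00153529 0.00019715 0.01408409] face height 0.014005411333885387
lower edge x+65: [-2.8 -2.8 -2.8 -2.8]
```

Emit:
apply_moves:
  commands:
    - [0, 0, 0, 0.04, 0]
    - [0, 0.026, 0.015, -0.014, 0]
    - [0, 0.026, 0.015, -0.014, 0]
    - [0, 0.026, 0.015, -0.013, 0]
    - [0, 0, 0, 0, 0]

```text
clock: 23.45
position: [0.587, -0.1304, 0.095]
ee_rot: [3.038, 0.794, 0.002]
force: [0.5, -0.5, 6.2]
width: 0.258
gripper_force: 10.0
```

Emit:
apply_moves:
  commands:
    - [0, 0.026, 0.015, -0.013, 0]
    - [0, 0.026, 0.015, -0.013, 0]
    - [0, 0, 0, 0, 0]

```text
clock: 23.82
position: [0.5901, -0.1286, 0.0934]
ee_rot: [3.038, 0.794, 0.002]
force: [-0.6, 0.5, 5.4]
width: 0.255
gripper_force: 10.0
```

```bash
python3 - <<'E'
from h import *
B,p,d=plane(); edge(B,d,-.05)
E
```

```text
tcp in cleat -0.012144057379313329 -0.0485232651292332 0.02237680115447893 F [-0.59232313  0.51343802  5.429524  ] N 5191 slope x,y [ 6.31766853e-04 -6.06233231e-05  1.40639621e-02] face height 0.014029235246926952
lower edge x+65: [-12.1 -11.6 -11.5 -11.5]
```

Emit:
apply_moves:
  commands:
    - [0, 0.026, 0.015, -0.013, 0]
    - [0, 0.026, 0.015, -0.013, 0]
    - [0, 0, 0, 0, 0]

```text
clock: 24.25
position: [0.5932, -0.1268, 0.0917]
ee_rot: [3.038, 0.794, 0.002]
force: [-0.3, -0.5, 5.6]
width: 0.263
gripper_force: 10.0
```

Emit:
apply_moves:
  commands:
    - [0, 0.026, 0.015, -0.013, 0]
    - [0, 0.026, 0.015, -0.013, 0]
    - [0, 0, 0, 0, 0]

```text
clock: 24.62
position: [0.5962, -0.1249, 0.0901]
ee_rot: [3.038, 0.795, 0.002]
force: [0.3, 0.2, 5.4]
width: 0.259
gripper_force: 10.0
```

Emit:
apply_moves:
  commands:
    - [0, 0.026, 0.015, -0.013, 0]
    - [0, 0.026, 0.015, -0.013, 0]
    - [0, 0, 0, 0, 0]

```text
clock: 25.0
position: [0.5992, -0.1231, 0.0884]
ee_rot: [3.039, 0.795, 0.001]
force: [0.9, -0.3, 5.4]
width: 0.259
gripper_force: 10.0
```

```bash
python3 - <<'E'
from h import *
B,p,d=plane(); edge(B,d,-.05)
E
```

```text
tcp in cleat -0.023911724444962278 -0.04889694907156761 0.022372311578304216 F [ 0.92587033 -0.31229698  5.37862926] N 5176 slope x,y [ 0.00092431 -0.00052283  0.01405581] face height 0.014007912988472926
lower edge x+65: [-23.8 -23.6 -23.2 -23.3]
```

Emit:
apply_moves:
  commands:
    - [0, 0.026, 0.015, -0.013, 0]
    - [0, 0.026, 0.015, -0.013, 0]
    - [0, 0, 0, 0, 0]

```text
clock: 25.42
position: [0.6022, -0.1212, 0.0867]
ee_rot: [3.039, 0.795, 0.001]
force: [0.9, 0.0, 5.4]
width: 0.26
gripper_force: 10.0
```

Emit:
apply_moves:
  commands:
    - [0, 0.026, 0.015, -0.013, 0]
    - [0, 0.026, 0.015, -0.013, 0]
    - [0, 0, 0, 0, 0]

```text
clock: 25.8
position: [0.6052, -0.1193, 0.0851]
ee_rot: [3.039, 0.795, 0.001]
force: [1.4, -0.7, 5.0]
width: 0.264
gripper_force: 10.0
```

Emit:
apply_moves:
  commands:
    - [0, 0.026, 0.015, -0.013, 0]
    - [0, 0.026, 0.015, -0.013, 0]
    - [0, 0, 0, 0, 0]

```text
clock: 26.18
position: [0.6082, -0.1175, 0.0835]
ee_rot: [3.039, 0.795, 0.0]
force: [-0.4, 0.2, 4.6]
width: 0.263
gripper_force: 10.0
```

```bash
python3 - <<'E'
from h import *
B,p,d=plane(); edge(B,d,-.05)
E
```

```text
tcp in cleat -0.03557712444992196 -0.049323387471843075 0.022369919385837156 F [-0.36113562  0.2239437   4.64989016] N 5183 slope x,y [ 0.00135554 -0.00016712  0.01410817] face height 0.014008625057521762
lower edge x+65: [-36.  -35.9 -35.3 -35.3]
```

Emit:
apply_moves:
  commands:
    - [0, 0.026, 0.015, -0.013, 0]
    - [0, 0.013, 0.007, -0.006, 0]
    - [0, 0, 0, 0, 0]

```text
clock: 26.6
position: [0.6085, -0.1174, 0.0831]
ee_rot: [3.039, 0.793, -0.005]
force: [-9.7, -3.4, 19.9]
width: 0.262
gripper_force: 10.0
```

```bash
python3 - <<'E'
from h import *
B,p,d=plane(); edge(B,d,-.05)
E
```

```text
tcp in cleat -0.03601084419695841 -0.04930590370175459 0.022202088184464064 F [-9.68340579 -3.37497542 19.91977378] N 5213 slope x,y [1.57663906e-03 7.33970481e-05 1.41387105e-02] face height 0.014000726929046914
lower edge x+65: [-35.8 -35.6 -35.3 -35.3]
```

Emit:
apply_moves:
  commands:
    - [0, 0, 0, 0.03, 0]
    - [70, 0, 0, 0, 0]
    - [70, 0, 0, 0.02, 0]
    - [70, 0, 0, 0.2, 0]
    - [70, 0, 0, 0.8, 0]
    - [70, -0.3, -0.2, 0.8, 0]
    - [70, -0.5, -0.3, 0.8, 0]
    - [70, -0.5, -0.3, 0.3, 0]
    - [70, -0.5, -0.3, 0, 0]
    - [70, 0, 0, 0, 0]

```text
clock: 27.9
position: [0.5007, -0.1839, 0.2605]
ee_rot: [3.039, 0.789, 0.001]
force: [-0.0, 0.0, -0.7]
width: 0.699
gripper_force: 0.0
```

```bash
python3 - <<'E'
from h import *
B,p,d=plane("pics/w5.png"); p2,d2=imaging.get_image("side"); cv2.imwrite("pics/s5.png",cv2.resize(p2[260:460,230:470],(720,600))[:,:,::-1])
for y0 in(.051,-.049):
  k=(d>.05)&(abs(abs(B[...,1]-y0)-.024)<.010)&(B[...,0]<0)&(B[...,0]>-.085)&(B[...,2]>.010)&(B[...,2]<.02); Q=B[k]
  print(y0,len(Q),np.linalg.lstsq(np.c_[Q[:,:2],np.ones(len(Q))],Q[:,2],rcond=None)[0],np.median(Q[:,2]))
  r=B[(d>.05)&(abs(B[...,1]-y0)<.03)&(B[...,2]>.03)&(B[...,2]<.045)&(abs(B[...,0])<.1)][:,:2].astype(np.float32); print(cv2.minAreaRect(r))
E
```

```text
tcp in cleat 0.15372886873619426 -0.04422924875826197 0.1295407801173275 F [-0.0394326   0.04578873 -0.6860364 ] N 0 slope x,y None face height nan
0.051 3957 [ 0.00051319 -0.0001947   0.01403311] 0.01400491855439756
((-0.03114284947514534, 0.04928635433316231), (0.08111464232206345, 0.02484213002026081), 0.13268309831619263)
-0.049 4467 [ 0.00099959 -0.000417    0.01400836] 0.013980610037824193
((-0.035195693373680115, -0.05025195702910423), (0.07994484156370163, 0.023761242628097534), 0.3191887438297272)
  return _methods._mean(a, axis=axis, dtype=dtype,
  ret = ret.dtype.type(ret / rcount)
```

View pics/w5.png

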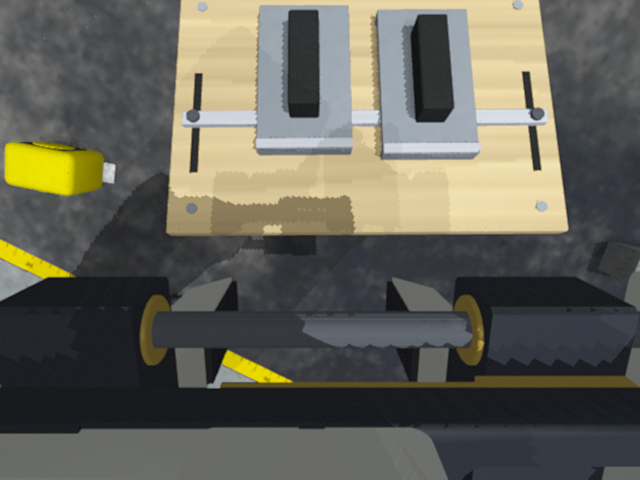

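View pics/s5.png

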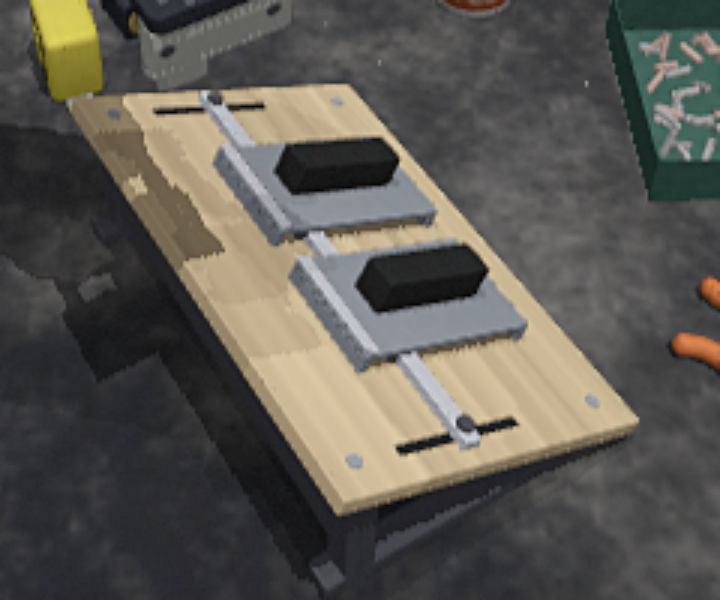

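Both panels lie flush and square with their raised edges uphill: ribs at (304,63) and (432,68), across the cleat line at row 117. Neither moved on release, so I'm handing in.

```bash
python3 -c "
from cell import arm; print(arm.sign_off())"
```

```text
the job is handed in; nothing more can be done
None
```

Both panels are hooked on the cleat, lying flush and square with raised edges uphill; I handed the job in at about 28 s, and the sign-off gave no verdict.

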